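# Lock the plant tray with the L-slot latch

## Robot

A 6-joint arm with a two-finger parallel gripper is mounted at the origin on the work surface. World frame = base frame: x ahead of the robot, y to its left, z up, the work surface at z = 0. Lengths are in m, angles in degrees, forces in N, time in s.
With the tool pointing down it reaches from about 0.35 to 0.975 m from the base axis. Payload 7.1 kg.
Tool frame: the origin (TCP) lies at the very end of the fingers, on their centre line; the grasp point (between the pads) lies 19 mm behind it; z points along the fingers, y is the direction in which the jaws open and shut (so a half turn about z gives the same grasp; the last joint's range is limited). The gripper opens to 88 mm and grips with 3 to 60 N. Pads are 20 mm wide; open, the fingers measure 115 mm over their backs; the gripper's body (75 mm by 178 mm) begins 61 mm behind the grasp point.
Start: joints at [63.255, 24.242, 93.386, -0, 62.372, -1.089], TCP at [0.271, 0.563, 0.223] pointing down, gripper open.
Joint ranges: [-172.04, 172.04], [-51.8, 120.97], [4.93, 147.93], [-75.15, 255.16], [6.16, 154.13], [-145.62, 145.62]. Speed limits (degrees/s): [136.94, 136.94, 172.46, 180, 180, 180].

## Interface

Orientations are given as a 3x3 rotation matrix whose columns are the frame's x, y, z axes.
In Python, from bench import robot gives the robot as it stands.
- The arm moves only by the tool drive_tool, never from a script. Its arguments are lists of equal length, an entry for each row: "linear": the shift along the tool's x, y, z in m, a list of three; "spin": the turn about the tool's z in rad; "jaw": the gripper's target within -1 to 1 (fully open at 1, half-way at 0, shut at -1). A call has 1 to 12 rows; each row is the pose to reach, as a shift and turn from the pose commanded when the call began, along the tool's axes at that moment; what a row does not reach only later rows make up. A row lasts 1/12 s, in which the tool goes at most 41.7 mm and 7.16 degrees, less where a joint would pass 70% of its speed; a pose out of reach is approached as far as the arm can. A call with a gripper value outside its range is refused whole. The fingers move at their own pace and stop on an object; "force" is the grip in N (left out, the last holds). Time passes only in rows, so rows that repeat a pose let the fingers close. It gives the time, the measured TCP pose, the force and the opening at its end, in the units of the state.
- robot.observe(): the state, without advancing time (a new reading comes with each control period).
- robot.camera(name): name is "scene" or "top"; returns the picture (384x512x3 uint8, red, green, blue); there is no depth.
- robot.get_calibration(name): a dict with "fx", "fy", "cx", "cy" (pixels), "k1" (the pictures are not rectified: a ray, as slopes to the right and down, at radius r is drawn at 1 + k1 r^2 times it, then the intrinsics apply), "R" (3x3) and "t" (3): a world point X has camera coordinates R X + t. Camera axes: x right, y down, z forward; pixel columns grow to the right and rows downward; lengths in m; the calibration is good to about 2 mm. A picture is of the moment at which its call begins. get_calibration takes no time and is no camera call.
- robot.sign_off(): hands the job in, once; it reports no verdict.
The state is a dict: "time_s": time; "joints": joint angles; "qd": joint speeds; "effort": joint torques, N m; "position": TCP position; "tool_rot": TCP orientation; "force": force on the tool from outside, world axes, zero at the start; "wrist_torque": the same for the moment, N m; "width": opening from 0.0 (shut) to 1.0 (fully open).
Only numpy, scipy, OpenCV 4.12 (cv2) and the standard library are available. Lean on these libraries where they do the work, as an engineer would, in place of code of your own. Each camera call takes 0.05 s, during which the arm holds its last target.

## Task

Lock the plant tray onto its growth bed: with shut fingers, gently push the upright latch pin along the long leg of its L-shaped slot until the bolt is fully home, then push it round the corner and all the way to the end of the short leg. Only push the pin, never grip, lift or ram it, leave everything else where it stands, and finish clear of it all.

Things in the scene. Friction and masses are not known exactly. Their poses are not given: they have to be found in the camera images.
- bed: Fixed growth bed, placed and yawed (up to 0.35 rad) anew each run: plate 250 x 480 x 10 mm, amber rim 18 mm high; x -125..125, y -165..315 mm from its origin, which lies on the table under the middle of the slot's long leg. Axes: z up, +y from latch to plant tray, +x along the slot's short leg (away from the robot at yaw 0). It carries latch housing, keeper and tray.
- housing (a point): Centre of the flat top of the latch housing, 38 mm over the table, at x 20, y 0 mm in the bed frame. Housing: x -45..85, y -75..75 in the bed frame. The slot in its top is 16 mm wide; the pin's centre runs from bed (0,-30) along +y to the corner (0,30), then along +x to (45,30) mm.
- tray (a point): Centre of the soil on top of the black plant tray, 56 mm over the table, at bed (0,222) mm. Tray: x -94..94, y 141..302 mm in the bed frame; plants rise to about 130 mm over the table. Between tray and latch stands the keeper bracket, x -26..26, y 108..145, 32 mm high, that the bolt enters.
- slot_start (a point): Point on the housing top (38 mm over the table) on the slot's centre line: pin centre at the open end of the long leg.
- slot_corner (a point): Point on the housing top on the slot's centre line: pin centre at the corner, 60 mm along the bed's +y from slot_start.
- slot_end (a point): Point on the housing top: pin centre at the closed end of the short leg, 45 mm along the bed's +x from slot_corner.
- pin_top (a point): Centre of the flat top of the latch pin, 84 mm over the table. Upright pin: 12 mm shank in the slot, above it a dark steel grip 20 mm across from 6 to 46 mm over the housing top. It cannot tilt or turn; a spring holds it down. It moves with 1 to 3 N of friction, stops dead at the legs' ends, stays where left. Over 35 N from the fingers counts as gripping or ramming.
- bolt (a joint): Travel of the bolt and pin along the long leg (bed +y), m: 0 at slot_start, 0.060 at the corner (bolt fully home in the keeper). Starts between 0 and 0.018.
- lockpin (a joint): Travel of the pin along the short leg (bed +x), m: 0 in line with the long leg, 0.045 at slot_end (locked). The slot wall stops it (2 mm of play) until the bolt is nearly home; the inner corner is rounded by 6 mm.
- pin_lift (a joint): How far the pin is lifted against its spring, m: 0 when down, at most 0.010. It must stay down.
- vial: Bystander on the bed plate: small clear jar, 26 mm wide, 52 mm tall, origin under its base.
- spare_pin: Bystander on the bed plate beside the housing: loose steel spare knob, 22 mm wide, 50 mm tall, origin under its base.
- pillow: Bystander on the table: black root pack 130 x 90 x 45 mm with a white spout, origin under its middle.
- bottle: Bystander on the table: white bottle 60 mm wide, 160 mm tall, origin under its base.
- beaker: Bystander on the table: clear cup 70 mm wide, 80 mm tall, origin under its base.
- tub: Bystander on the table: grey open tub 110 x 80 x 50 mm, origin under its middle.
- driver: Bystander on the table: screwdriver 170 mm long lying flat.

How it is judged (in metres and radians):
On the way, in this order (a step that is already met when the one before it is completed fails the run):
1. the pin is pushed to the corner, bolt home (value of joint bolt above 0.055 m and value of joint lockpin below 0.01 m), for 0.05 s.
2. the pin is pushed to the end of the short leg (value of joint lockpin above 0.04 m), for 0.05 s.
At the end, for the whole second after the job is handed in: The bolt is home (at least 55 of 60 mm), the pin lies at the end of the short leg (at least 40 of 45 mm) and is down (lifted under 3 mm) (value of joint bolt above 0.055 m and value of joint lockpin above 0.04 m and value of joint pin_lift below 0.003 m); the robot touches nothing.
It fails at once if the pin was lifted by more than 4 mm (value of joint pin_lift above 0.004 m).
It fails at once if the pin was gripped or rammed (over 35 N from the fingers) (contact force between the fingers and lockpin above 35 N).
It fails at once if a bystander was moved by more than 30 mm (distance of any of vial, spare_pin, pillow, bottle, beaker, tub, driver from where it was at the start of the episode above 0.03 m).
It also fails if it takes over 43 s, if anything falls off the work surface, if the arm or the gripper's body presses on something with over 40 N, if the wrist force passes 120 N, or if a joint passes its speed limit or range.

## Working session

There is one attempt and no reset: what is moved stays moved. The work goes in short steps, Python scripts to look and compute and a tool call to move; the robot and the scene stay as the last step left them, time stands still between calls to the robot, and variables do not carry over. Pictures are saved under pics/ and viewed, and the job is handed in when it is done.

Besides the shell and the picture viewer there is one more tool, called after "Call:" by a JSON object that holds its "op" and its "data", one argument or row to a line. drive_tool: Moves the arm, as the interface text tells. Its arguments: {"type":"object","properties":{"linear":{"type":"array"},"spin":{"type":"array"},"jaw":{"type":"array"},"force":{"type":"number"}},"required":["linear","spin","jaw"]}

```bash
mkdir -p pics; python3 - <<'E'
from bench import robot
import cv2
for n in("scene","top"):
    im=robot.camera(n); cv2.imwrite(f"pics/{n}0.png",im[:,:,::-1]); c=robot.get_calibration(n); print(n,c)
s=robot.observe(); print(s)
E
```

```text
scene {'fx': 492.0023253089369, 'fy': 492.0023253089369, 'cx': 251.28905466475447, 'cy': 182.43599435419512, 'k1': -0.018270003878948927, 'R': array([[-0.80683994,  0.59059816,  0.01425217],
       [ 0.49602257,  0.69034594, -0.52667266],
       [-0.32089083, -0.41787114, -0.84994869]]), 't': array([ 0.45347961, -0.22677306,  1.7673438 ])}
top {'fx': 448.81972331285266, 'fy': 448.81972331285266, 'cx': 262.562783238473, 'cy': 197.07505152789392, 'k1': -0.174136999062489, 'R': array([[-0.01443926, -0.99985407,  0.00912922],
       [-0.98350985,  0.01255591, -0.18041819],
       [ 0.18027724, -0.01158378, -0.98354763]]), 't': array([-0.00716844,  0.55543534,  1.48712559])}
{'time_s': 0.1, 'joints': array([ 6.32547629e+01,  2.42783789e+01,  9.34266444e+01, -1.04996685e-03,
        6.23745815e+01, -1.09021360e+00]), 'qd': array([-0.02214765, -0.09381601, -0.13693273, -0.07397629,  0.05635036,
        0.05667498]), 'effort': array([ 4.23454130e-04, -5.45619464e+01, -2.74320227e+01,  6.45374134e-02,
        1.88468175e-02, -4.02988883e-05]), 'position': array([0.27036199, 0.56293116, 0.2220005 ]), 'tool_rot': array([[-9.01420841e-01,  4.32943523e-01, -6.10749096e-04],
       [ 4.32943954e-01,  9.01419977e-01, -1.24803326e-03],
       [ 1.02135197e-05, -1.38942332e-03, -9.99999035e-01]]), 'force': array([ 0.0439186 ,  0.44030597, -1.09778595]), 'wrist_torque': array([-0.01597869,  0.07236159,  0.00204581]), 'width': 0.9995099623369156}
```

View pics/scene0.png

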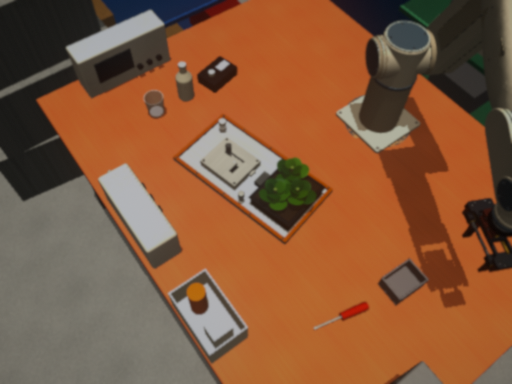

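View pics/top0.png

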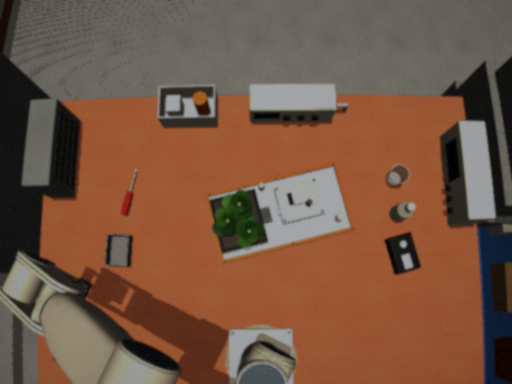

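The top view shows the bed around (280,213) with the tray on its left and the latch housing near (298,200). The pin is dark, near (291,200). The scene view agrees. I'll enlarge both.

```bash
python3 - <<'E'
import cv2
a=cv2.imread("pics/top0.png")[155:265,200:360]; cv2.imwrite("pics/topc.png",cv2.resize(a,None,fx=5,fy=5,interpolation=cv2.INTER_CUBIC))
a=cv2.imread("pics/scene0.png")[110:245,170:335]; cv2.imwrite("pics/scc.png",cv2.resize(a,None,fx=4,fy=4,interpolation=cv2.INTER_CUBIC))
E
```

```text
(no output)
```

View pics/topc.png

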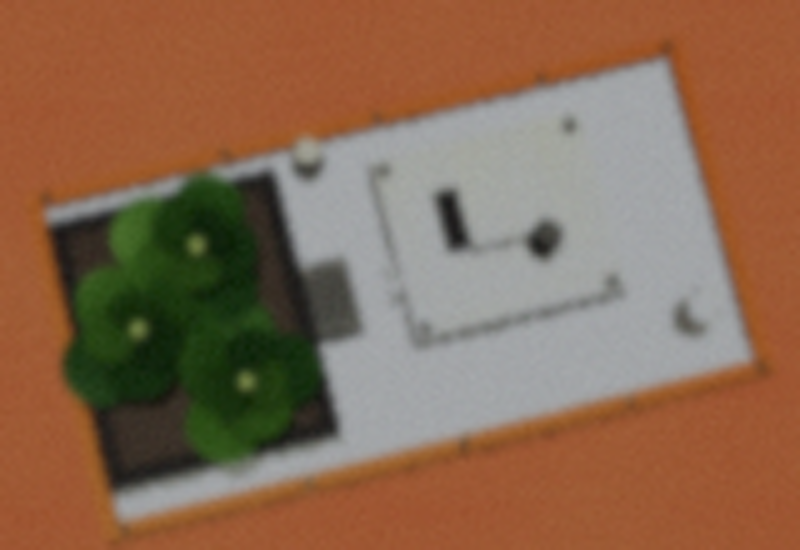

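View pics/scc.png

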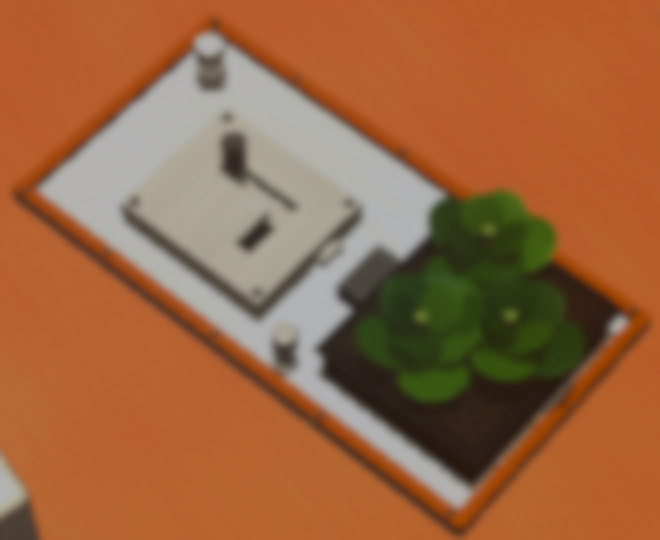

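```bash
cat >h.py <<'E'
import numpy as np
from bench import robot
from scipy.optimize import least_squares
C={n:robot.get_calibration(n) for n in("scene","top")}
def proj(n,X):
    c=C[n]; p=np.asarray(X)@c["R"].T+c["t"]; s=p[...,:2]/p[...,2:]
    s=s*(1+c["k1"]*(s**2).sum(-1,keepdims=True)); return s*[c["fx"],c["fy"]]+[c["cx"],c["cy"]]
def unproj(n,uv,z):
    c=C[n]; f=lambda q: proj(n,[q[0],q[1],z])-uv
    return least_squares(f,[.55,0]).x
def w(p,b):
    b=np.atleast_2d(b); c,s=np.cos(p[2]),np.sin(p[2])
    return np.c_[p[0]+c*b[:,0]-s*b[:,1],p[1]+s*b[:,0]+c*b[:,1],b[:,2]]
E
python3 - <<'E'
from h import *
T=[((45,197),(125,315,18)),((667,45),(125,-165,18)),((762,368),(-125,-165,18)),((122,528),(-125,315,18)),((415,345),(-45,75,38)),((370,165),(85,75,38)),((622,290),(-45,-75,38))]
S=[((460,530),(125,315,18)),((648,315),(-125,315,18)),((212,20),(-125,-165,18)),((15,192),(125,-165,18)),((258,308),(85,75,38)),((362,212),(-45,75,38)),((122,207),(85,-75,38)),((228,110),(-45,-75,38))]
tu=np.array([t[0] for t in T])/5+[200,155]-.4; tb=np.array([t[1] for t in T])/1e3
su=np.array([t[0] for t in S])/4+[170,110]-.375; sb=np.array([t[1] for t in S])/1e3
for m in("both","top","scene"):
  def f(p):
    a=(proj("top",w(p,tb))-tu).ravel(); b=(proj("scene",w(p,sb))-su).ravel()
    return np.r_[a,b] if m=="both" else a if m=="top" else b
  r=least_squares(f,[.55,-.05,.2]); print(m,r.x,np.round(r.fun.reshape(-1,2),1).tolist())
  if m=="both": p=r.x
from itertools import product
pt=unproj("top",np.array([545,230])/5+[199.6,154.6],.084);ps=unproj("scene",np.array([233,138])/4+[169.6,109.6],.084)
R=np.array([[np.cos(p[2]),-np.sin(p[2])],[np.sin(p[2]),np.cos(p[2])]])
print(pt,ps,R.T@(pt-p[:2]),R.T@(ps-p[:2]))
# overlay
import cv2
for n in C:
  im=cv2.imread(f"pics/{n}0.png"); k=6; x0,y0=(255,160) if n=="top" else (190,125)
  cr=cv2.resize(im[y0:y0+90,x0:x0+100],None,fx=k,fy=k,interpolation=cv2.INTER_CUBIC)
  def d(b,col):
    q=((proj(n,w(p,np.array(b)/1e3))-[x0,y0]+.5)*k).astype(int); cv2.polylines(cr,[q.reshape(-1,1,2)],False,col,1)
  d([(0,-30,38),(0,30,38),(45,30,38)],(0,0,255))
  d([(-45,-75,38),(85,-75,38),(85,75,38),(-45,75,38),(-45,-75,38)],(255,0,0))
  for y in(-30,-12): d([(10*np.cos(t),y+10*np.sin(t),84) for t in np.linspace(0,6.3,20)],(0,200,0))
  cv2.imwrite(f"pics/ov_{n}.png",cr)
E
```

```text
both [ 0.52820472 -0.14460701  0.23403359] [[-4.7, -0.5], [2.0, -2.3], [2.4, 0.5], [-3.7, 2.8], [-0.0, -0.8], [-0.5, -0.8], [0.6, -0.4], [0.1, 0.3], [1.0, 0.5], [-0.2, -1.4], [-1.1, -0.7], [-0.3, -0.5], [-0.1, -2.0], [-0.5, -0.8], [-0.5, -0.4]]
top [ 0.52757262 -0.1466837   0.23132129] [[-4.1, -0.6], [2.7, -2.0], [3.0, 0.8], [-3.2, 2.8], [0.5, -0.6], [0.1, -0.7], [1.2, -0.2]]
scene [ 0.52905622 -0.14251864  0.23615166] [[0.5, 0.9], [1.3, 0.9], [-0.2, -0.9], [-1.0, -0.1], [-0.0, 0.1], [0.1, -1.5], [-0.4, -0.2], [-0.4, 0.1]]
[ 0.5351625  -0.16860156] [ 0.53295308 -0.17054481] [ 0.00120369 -0.02495396] [-0.00139614 -0.02633186]
```

View pics/ov_top.png

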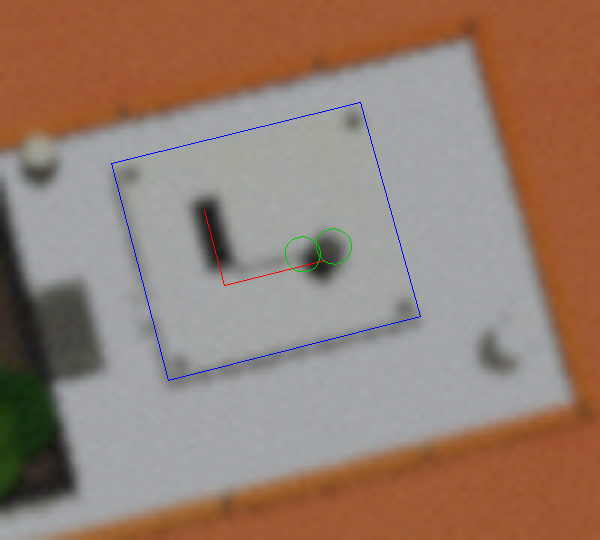

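View pics/ov_scene.png

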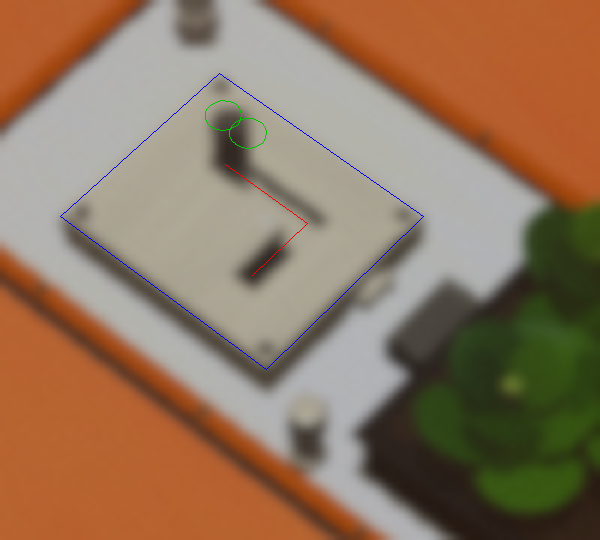

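Checks on the overlays:
- **Housing:** the outline fits in both views.
- **Slot:** the visible slot lines match its shadowed walls.
- **Pin:** it lies at bed (0,-26), so the bolt has travelled about 4–5 mm.
- **Bed rim:** the corners I read in the top view disagree by up to 5 px, probably orange rim against orange table.

I'll refit on the housing and scene-view points only, then plan the approach.

```bash
cat >>h.py <<'E'
def shift(p,b,z,xdir_deg):
    """tool-axis shift and spin to bring TCP to bed (x,y) mm, height z m, tool x at bed angle"""
    s=robot.observe(); R=s["tool_rot"]; t=w(p,[[b[0]/1e3,b[1]/1e3,z]])[0]
    a=np.arctan2(R[1,0],R[0,0]); g=p[2]+np.deg2rad(xdir_deg); sp=(a-g+np.pi)%(2*np.pi)-np.pi
    print("target",t.round(4),"shift",(R.T@(t-s["position"])).round(4),"spin",round(sp,4))
def where(p):
    s=robot.observe(); d=s["position"][:2]-p[:2]; c,n=np.cos(p[2]),np.sin(p[2])
    R=s["tool_rot"]; a=np.arctan2(R[1,0],R[0,0])-p[2]
    f=s["force"]; print("t",s["time_s"],"bed mm",((c*d[0]+n*d[1])*1e3).round(1),((-n*d[0]+c*d[1])*1e3).round(1),"z",s["position"][2].round(4),"xang",np.rad2deg(a).round(1),"Fbed",(c*f[0]+n*f[1]).round(1),(-n*f[0]+c*f[1]).round(1),f[2].round(1),"w",round(s["width"],3))
E
python3 - <<'E'
from h import *
T=[((415,345),(-45,75,38)),((370,165),(85,75,38)),((622,290),(-45,-75,38))]
S=[((460,530),(125,315,18)),((648,315),(-125,315,18)),((212,20),(-125,-165,18)),((15,192),(125,-165,18)),((258,308),(85,75,38)),((362,212),(-45,75,38)),((122,207),(85,-75,38)),((228,110),(-45,-75,38))]
tu=np.array([t[0] for t in T])/5+[200,155]-.4; tb=np.array([t[1] for t in T])/1e3
su=np.array([t[0] for t in S])/4+[170,110]-.375; sb=np.array([t[1] for t in S])/1e3
f=lambda p:np.r_[(proj("top",w(p,tb))-tu).ravel(),(proj("scene",w(p,sb))-su).ravel()]
r=least_squares(f,[.55,-.05,.2],loss="soft_l1");p=r.x;print(p)
open("h.py","a").write(f"P=np.array({p.tolist()})\n")
shift(p,(0,-72),.2,90)
for n,uv,k,o in(("top",(545,230),5,(199.6,154.6)),("scene",(233,138),4,(169.6,109.6))):
  q=unproj(n,np.array(uv)/k+o,.084)-p[:2];c,s=np.cos(p[2]),np.sin(p[2]);print(c*q[0]+s*q[1],-s*q[0]+c*q[1])
E
```

```text
[ 0.52785292 -0.14335015  0.23633664]
target [ 0.5447 -0.2133  0.2   ] shift [-0.5834 -0.5809  0.0228] spin 0.8867
0.0011939490212653572 -0.02626096778197685
-0.001409051058002611 -0.02763287400132064
```

Call:
{"op": "drive_tool", "data": {
  "linear": [
    [-0.01,-0.01,0],
    [-0.03,-0.03,0],
    [-0.055,-0.055,0],
    [-0.08,-0.08,0],
    [-0.105,-0.105,0],
    [-0.13,-0.13,0],
    [-0.155,-0.155,0],
    [-0.18,-0.18,0],
    [-0.205,-0.205,0],
    [-0.23,-0.23,0],
    [-0.255,-0.255,0],
    [-0.28,-0.28,0]
  ],
  "spin": [0.03,0.1,0.17,0.24,0.31,0.38,0.45,0.52,0.6,0.68,0.76,0.84],
  "jaw": [-1,-1,-1,-1,-1,-1,-1,-1,-1,-1,-1,-1],
  "force": 20
}}

```text
time_s: 1.1
position: [0.4013, 0.1873, 0.2226]
tool_rot: [[-0.274, 0.962, -0.0], [0.962, 0.274, -0.0], [-0.0, -0.0, -1.0]]
force: [0.7, 0.0, 0.1]
width: 0.127
```

```bash
python3 -c "
from h import *
where(P);shift(P,(0,-72),.2,90)"
```

```text
t 1.1 bed mm -45.6 351.1 z 0.2226 xang 92.4 Fbed 0.7 -0.1 0.1 w 0.127
target [ 0.5447 -0.2133  0.2   ] shift [-0.4246  0.0281  0.0227] spin 0.0413
```

Call:
{"op": "drive_tool", "data": {
  "linear": [
    [-0.035,0.002,0],
    [-0.07,0.005,0],
    [-0.11,0.008,0],
    [-0.15,0.011,0],
    [-0.19,0.014,0.003],
    [-0.23,0.017,0.006],
    [-0.27,0.019,0.01],
    [-0.31,0.021,0.014],
    [-0.345,0.024,0.018],
    [-0.38,0.026,0.02],
    [-0.41,0.028,0.022],
    [-0.425,0.028,0.022]
  ],
  "spin": [0.01,0.02,0.03,0.041,0.041,0.041,0.041,0.041,0.041,0.041,0.041,0.041],
  "jaw": [-1,-1,-1,-1,-1,-1,-1,-1,-1,-1,-1,-1]
}}

```text
time_s: 2.1
position: [0.5471, -0.214, 0.2001]
tool_rot: [[-0.236, 0.972, -0.0], [0.972, 0.236, -0.001], [-0.0, -0.0, -1.0]]
force: [-0.6, 0.3, 0.7]
width: 0.002
```

```bash
python3 -c "
from h import *
where(P);shift(P,(0,-72),.062,90)
import cv2
for n,x0,y0 in(('top',255,160),('scene',170,90)):
  im=robot.camera(n)[y0:y0+90,x0:x0+120,::-1]; cv2.imwrite(f'pics/{n}1.png',cv2.resize(im,None,fx=5,fy=5,interpolation=cv2.INTER_CUBIC))"
```

```text
t 2.1 bed mm 2.2 -73.2 z 0.2001 xang 90.1 Fbed -0.5 0.4 0.7 w 0.002
target [ 0.5447 -0.2133  0.062 ] shift [ 0.0013 -0.0021  0.1381] spin 0.0021
```

View pics/scene1.png

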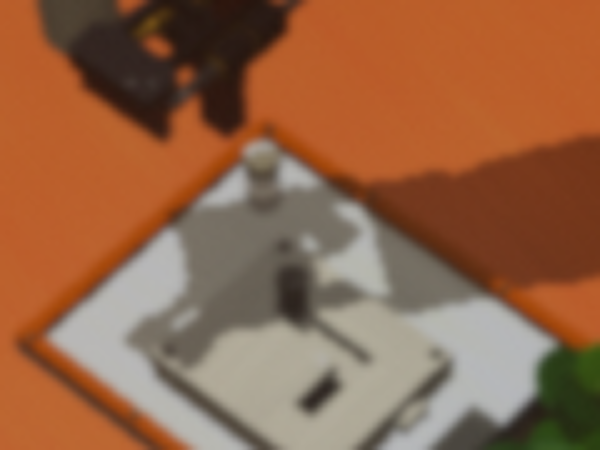

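The shut fingers are at about crop (222,120), high behind the pin, which is at (293,290). The vial at (262,175) is well off to the side. Next I descend.

Call:
{"op": "drive_tool", "data": {
  "linear": [
    [0,-0.001,0.02],
    [0,-0.002,0.045],
    [0,-0.002,0.07],
    [0,-0.002,0.09],
    [0,-0.002,0.105],
    [0,-0.002,0.12],
    [0,-0.002,0.13],
    [0,-0.002,0.138],
    [0,-0.002,0.138],
    [0,-0.002,0.138]
  ],
  "spin": [0,0,0,0,0,0,0,0,0,0],
  "jaw": [-1,-1,-1,-1,-1,-1,-1,-1,-1,-1]
}}

```text
time_s: 3.03
position: [0.5453, -0.2105, 0.0629]
tool_rot: [[-0.24, 0.971, -0.0], [0.971, 0.24, 0.0], [0.0, -0.0, -1.0]]
force: [0.3, -0.1, 0.6]
width: 0.004
```

```bash
python3 -c "
from h import *
where(P)
import cv2
for n,x0,y0 in(('top',255,160),('scene',170,90)):
  im=robot.camera(n)[y0:y0+90,x0:x0+120,::-1]; cv2.imwrite(f'pics/{n}2.png',cv2.resize(im,None,fx=5,fy=5,interpolation=cv2.INTER_CUBIC))"
```

```text
t 3.0333 bed mm 1.2 -69.4 z 0.0629 xang 90.3 Fbed 0.3 -0.2 0.6 w 0.004
```

View pics/scene2.png

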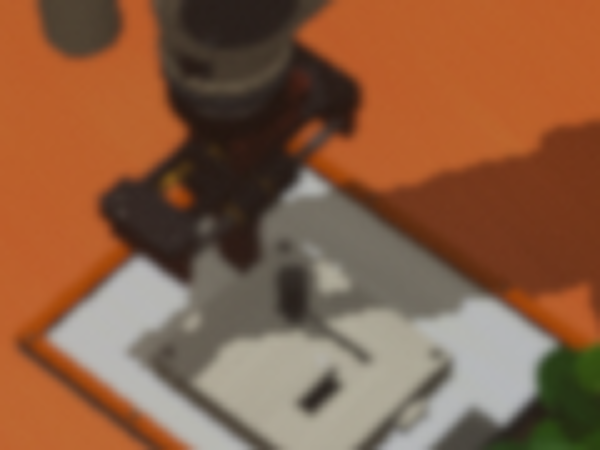

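The fingertip is at (243,265), just behind the pin at (293,290) and in line with the slot. I'll push slowly.

Call:
{"op": "drive_tool", "data": {
  "linear": [
    [0.004,-0.001,0],
    [0.008,-0.001,0],
    [0.012,-0.001,0],
    [0.015,-0.001,0],
    [0.018,-0.001,0],
    [0.021,-0.001,0],
    [0.023,-0.001,0],
    [0.025,-0.001,0],
    [0.027,-0.001,0],
    [0.029,-0.001,0],
    [0.031,-0.001,0],
    [0.033,-0.001,0]
  ],
  "spin": [0,0,0,0,0,0,0,0,0,0,0,0],
  "jaw": [-1,-1,-1,-1,-1,-1,-1,-1,-1,-1,-1,-1]
}}

```text
time_s: 4.13
position: [0.5366, -0.1792, 0.0627]
tool_rot: [[-0.24, 0.971, 0.0], [0.971, 0.24, -0.0], [-0.0, 0.0, -1.0]]
force: [1.1, -2.7, 0.4]
width: 0.002
```

```bash
python3 -c "
from h import *
where(P)
import cv2
for n,x0,y0 in(('top',255,160),('scene',170,90)):
  im=robot.camera(n)[y0:y0+90,x0:x0+120,::-1]; cv2.imwrite(f'pics/{n}3.png',cv2.resize(im,None,fx=5,fy=5,interpolation=cv2.INTER_CUBIC))"
```

```text
t 4.1333 bed mm 0.1 -36.9 z 0.0627 xang 90.3 Fbed 0.4 -2.8 0.4 w 0.002
```

View pics/scene3.png

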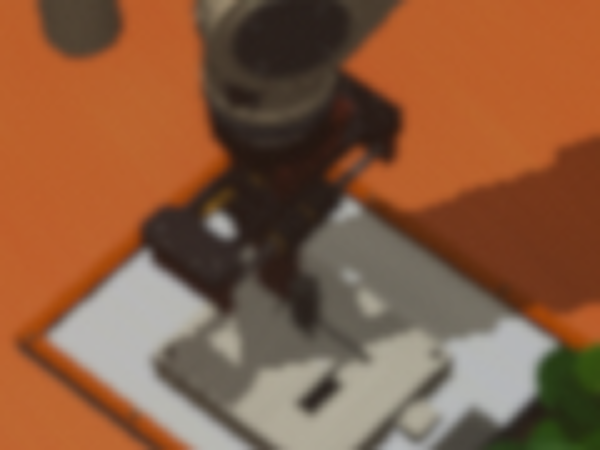

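The fingers touch the pin with a 2.8 N push. It has moved, with the bolt showing at (420,420). Continuing.

Call:
{"op": "drive_tool", "data": {
  "linear": [
    [0.003,0,0],
    [0.006,0,0],
    [0.009,0,0],
    [0.012,0,0],
    [0.015,0,0],
    [0.018,0,0],
    [0.021,0,0],
    [0.024,0,0],
    [0.027,0,0],
    [0.03,0,0],
    [0.033,0,0],
    [0.036,0,0]
  ],
  "spin": [0,0,0,0,0,0,0,0,0,0,0,0],
  "jaw": [-1,-1,-1,-1,-1,-1,-1,-1,-1,-1,-1,-1]
}}

```text
time_s: 5.23
position: [0.528, -0.144, 0.0627]
tool_rot: [[-0.24, 0.971, 0.0], [0.971, 0.24, -0.0], [-0.0, 0.0, -1.0]]
force: [2.5, -2.4, -0.3]
width: 0.004
```

```bash
python3 -c "
from h import *
where(P)"
```

```text
t 5.2333 bed mm -0.0 -0.6 z 0.0627 xang 90.3 Fbed 1.9 -2.9 -0.3 w 0.004
```

Call:
{"op": "drive_tool", "data": {
  "linear": [
    [0.001,0,0],
    [0.002,0,0],
    [0.003,0,0],
    [0.004,0,0],
    [0.005,0,0],
    [0.006,0,0],
    [0.007,0,0],
    [0.0075,0,0]
  ],
  "spin": [0,0,0,0,0,0,0,0],
  "jaw": [-1,-1,-1,-1,-1,-1,-1,-1]
}}

```text
time_s: 5.9
position: [0.5259, -0.1369, 0.0627]
tool_rot: [[-0.24, 0.971, -0.0], [0.971, 0.24, 0.0], [0.0, -0.0, -1.0]]
force: [0.6, -2.1, -0.0]
width: 0.006
```

```bash
python3 -c "
from h import *
where(P)"
```

```text
t 5.9 bed mm -0.3 6.7 z 0.0627 xang 90.3 Fbed 0.0 -2.2 -0.0 w 0.006
```

Next, half-millimetre rows until the force rises.

Call:
{"op": "drive_tool", "data": {
  "linear": [
    [0.0005,0,0],
    [0.001,0,0],
    [0.0015,0,0],
    [0.002,0,0],
    [0.0025,0,0]
  ],
  "spin": [0,0,0,0,0],
  "jaw": [-1,-1,-1,-1,-1]
}}

```text
time_s: 6.32
position: [0.5256, -0.1351, 0.0627]
tool_rot: [[-0.24, 0.971, 0.0], [0.971, 0.24, -0.001], [-0.001, 0.0, -1.0]]
force: [1.3, -8.2, -0.3]
width: 0.005
```

Call:
{"op": "drive_tool", "data": {
  "linear": [
    [0.0005,0,0],
    [0.001,0,0]
  ],
  "spin": [0,0],
  "jaw": [-1,-1]
}}

```text
time_s: 6.48
position: [0.5257, -0.1348, 0.0628]
tool_rot: [[-0.24, 0.971, 0.001], [0.971, 0.24, -0.002], [-0.002, 0.001, -1.0]]
force: [2.0, -11.0, -2.0]
width: 0.006
```

The force rose to 11 N with the TCP at bed y ≈ 9, so the pin is at the stop. I'll back off, lift, and go round to the -x side while turning 90°.

Call:
{"op": "drive_tool", "data": {
  "linear": [
    [-0.005,0,0],
    [-0.015,0,0],
    [-0.025,0,0],
    [-0.03,0,-0.01],
    [-0.03,0,-0.03],
    [-0.03,0,-0.055],
    [-0.03,0,-0.075],
    [-0.03,-0.015,-0.085],
    [-0.02,-0.03,-0.085],
    [-0.01,-0.04,-0.085],
    [0,-0.045,-0.085],
    [0.01,-0.045,-0.085]
  ],
  "spin": [0,0,0,0,0.1,0.2,0.32,0.44,0.56,0.68,0.8,0.92],
  "jaw": [-1,-1,-1,-1,-1,-1,-1,-1,-1,-1,-1,-1]
}}

```text
time_s: 7.48
position: [0.4778, -0.1348, 0.1484]
tool_rot: [[0.633, 0.774, -0.0], [0.774, -0.633, 0.0], [-0.0, -0.001, -1.0]]
force: [-0.3, 0.1, -0.1]
width: 0.004
```

Call:
{"op": "drive_tool", "data": {
  "linear": [
    [0,0,0],
    [0,0,0],
    [0,0,0],
    [0,0,0],
    [0,0,0],
    [0,0,0],
    [0,0,0],
    [0,0,0]
  ],
  "spin": [0.12,0.24,0.36,0.48,0.6,0.65,0.65,0.65],
  "jaw": [-1,-1,-1,-1,-1,-1,-1,-1]
}}

```text
time_s: 8.15
position: [0.4792, -0.1349, 0.1481]
tool_rot: [[0.97, 0.242, 0.0], [0.242, -0.97, 0.0], [0.0, 0.0, -1.0]]
force: [-0.2, -0.7, 0.5]
width: 0.005
```

```bash
python3 -c "
from h import *
where(P);shift(P,(-42,30),.062,0)
import cv2
for n,x0,y0 in(('top',255,160),('scene',170,90)):
  im=robot.camera(n)[y0:y0+90,x0:x0+120,::-1]; cv2.imwrite(f'pics/{n}4.png',cv2.resize(im,None,fx=5,fy=5,interpolation=cv2.INTER_CUBIC))"
```

```text
t 8.15 bed mm -45.3 19.6 z 0.1481 xang 0.5 Fbed -0.3 -0.7 0.5 w 0.005
target [ 0.48  -0.124  0.062] shift [ 0.0034 -0.0104  0.0861] spin 0.008
```

View pics/scene4.png

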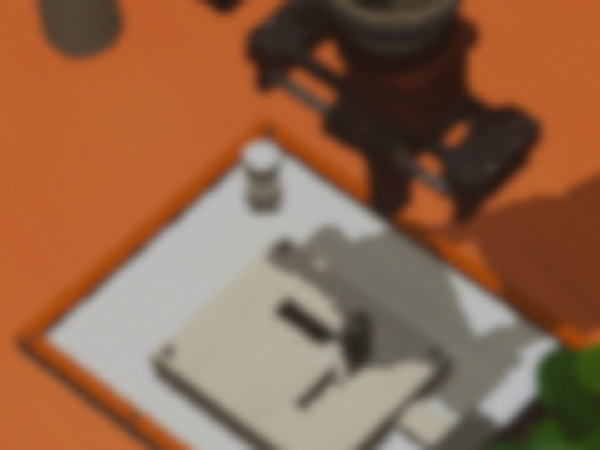

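View pics/top4.png

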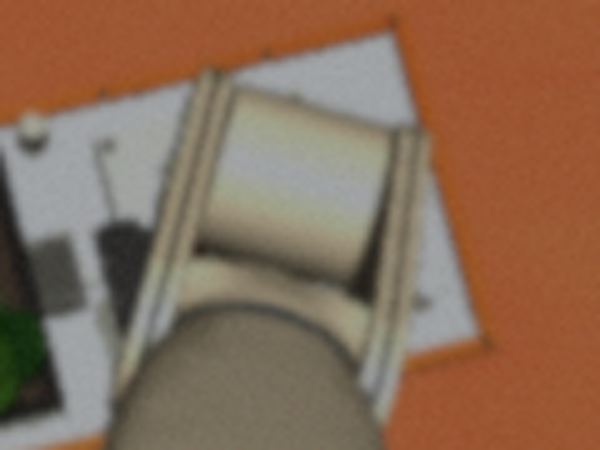

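The pin now stands at the corner at crop (355,325), with the empty long leg behind it at (305,320) and the bolt out at the keeper. I'll check the numbers and then descend.

```bash
python3 -c "
from h import *
print((proj('scene',w(P,[[0,.03,.084],[0,.025,.084],[0,.03,.044]]))-[169.6,89.6])*5)
c,s=np.cos(P[2]),np.sin(P[2])
q=unproj('scene',np.array([355,318])/5+[169.6,89.6],.084)-P[:2];print(c*q[0]+s*q[1],-s*q[0]+c*q[1])"
```

```text
[[356.97855289 321.41811377]
 [351.08587116 317.2433289 ]
 [357.1929165  356.60540026]]
-0.0011933381300597568 0.027288181698725374
```

Call:
{"op": "drive_tool", "data": {
  "linear": [
    [0.002,-0.004,0.0],
    [0.003,-0.008,0.01],
    [0.003,-0.009,0.03],
    [0.003,-0.009,0.05],
    [0.003,-0.009,0.065],
    [0.003,-0.009,0.077],
    [0.003,-0.009,0.083],
    [0.003,-0.009,0.085],
    [0.003,-0.009,0.085]
  ],
  "spin": [0,0.008,0.008,0.008,0.008,0.008,0.008,0.008,0.008],
  "jaw": [-1,-1,-1,-1,-1,-1,-1,-1,-1]
}}

```text
time_s: 9.0
position: [0.4796, -0.1249, 0.0621]
tool_rot: [[0.973, 0.233, -0.001], [0.233, -0.973, 0.0], [-0.001, -0.001, -1.0]]
force: [0.1, 0.2, -0.6]
width: 0.003
```

```bash
python3 -c "
from h import *
where(P)
import cv2
for n,x0,y0 in(('scene',170,90),):
  im=robot.camera(n)[y0:y0+100,x0:x0+150,::-1]; cv2.imwrite(f'pics/{n}5.png',cv2.resize(im,None,fx=5,fy=5,interpolation=cv2.INTER_CUBIC))"
```

```text
t 9.0 bed mm -42.6 29.2 z 0.0621 xang -0.1 Fbed 0.2 0.2 -0.6 w 0.003
```

View pics/scene5.png

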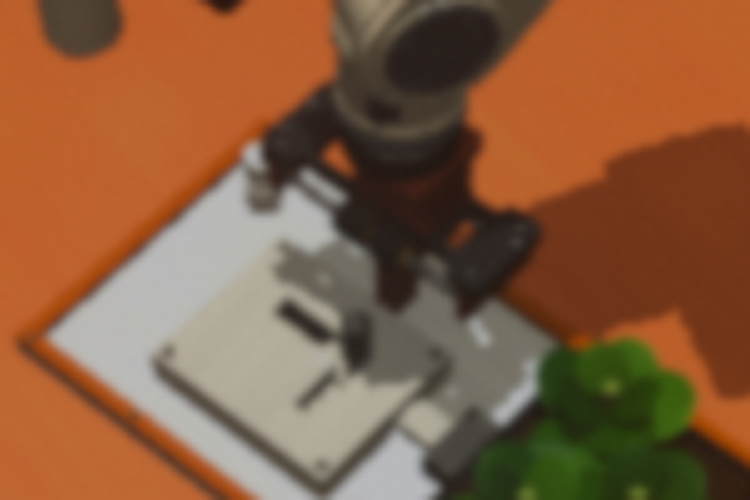

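The fingers are down beside the pin at about (395,300), with nothing touched. Pushing along +x now.

Call:
{"op": "drive_tool", "data": {
  "linear": [
    [0.004,0,0],
    [0.008,0,0],
    [0.012,0,0],
    [0.015,0,0],
    [0.018,0,0],
    [0.02,0,0],
    [0.022,0,0],
    [0.024,0,0],
    [0.026,0,0],
    [0.028,0,0],
    [0.03,0,0],
    [0.032,0,0]
  ],
  "spin": [0,0,0,0,0,0,0,0,0,0,0,0],
  "jaw": [-1,-1,-1,-1,-1,-1,-1,-1,-1,-1,-1,-1]
}}

```text
time_s: 10.05
position: [0.511, -0.1176, 0.0626]
tool_rot: [[0.973, 0.233, -0.0], [0.233, -0.973, 0.0], [-0.0, -0.0, -1.0]]
force: [-1.2, 0.6, 0.9]
width: 0.006
```

```bash
python3 -c "
from h import *
where(P)"
```

```text
t 10.05 bed mm -10.4 29.0 z 0.0626 xang -0.1 Fbed -1.0 0.9 0.9 w 0.006
```

Call:
{"op": "drive_tool", "data": {
  "linear": [
    [0.002,0,0],
    [0.004,0,0],
    [0.006,0,0],
    [0.008,0,0],
    [0.011,0,0],
    [0.014,0,0],
    [0.017,0,0],
    [0.02,0,0],
    [0.023,0,0],
    [0.026,0,0],
    [0.028,0,0],
    [0.029,0,0]
  ],
  "spin": [0,0,0,0,0,0,0,0,0,0,0,0],
  "jaw": [-1,-1,-1,-1,-1,-1,-1,-1,-1,-1,-1,-1]
}}

```text
time_s: 11.05
position: [0.5396, -0.1109, 0.0627]
tool_rot: [[0.973, 0.233, 0.0], [0.233, -0.973, -0.0], [0.0, 0.0, -1.0]]
force: [-2.5, 0.5, 0.9]
width: 0.005
```

```bash
python3 -c "
from h import *
where(P)
import cv2
for n,x0,y0 in(('scene',170,90),):
  im=robot.camera(n)[y0:y0+100,x0:x0+150,::-1]; cv2.imwrite(f'pics/{n}6.png',cv2.resize(im,None,fx=5,fy=5,interpolation=cv2.INTER_CUBIC))"
```

```text
t 11.05 bed mm 19.0 28.8 z 0.0627 xang -0.1 Fbed -2.4 1.1 0.9 w 0.005
```

View pics/scene6.png

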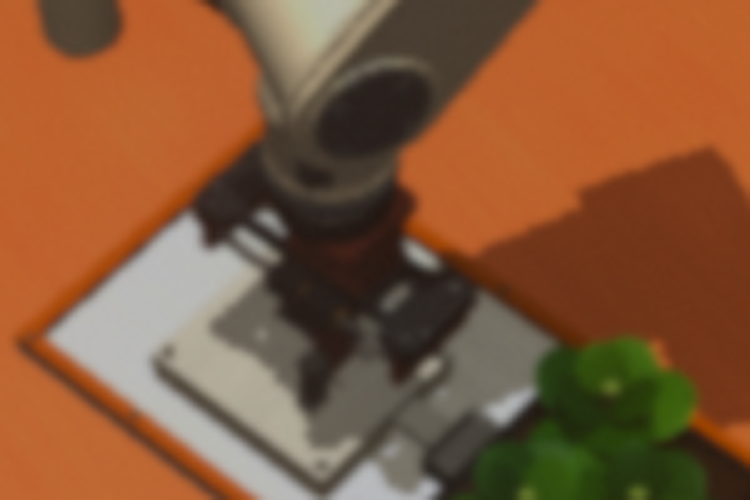

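The pin is near (315,385) in front of the fingers, pushed at about 2.4 N. About 6 mm remain, so I go slowly.

Call:
{"op": "drive_tool", "data": {
  "linear": [
    [0.0007,0,0],
    [0.0014,0,0],
    [0.002,0,0],
    [0.0025,0,0],
    [0.003,0,0],
    [0.0035,0,0],
    [0.004,0,0]
  ],
  "spin": [0,0,0,0,0,0,0],
  "jaw": [-1,-1,-1,-1,-1,-1,-1]
}}

```text
time_s: 11.68
position: [0.543, -0.1101, 0.0626]
tool_rot: [[0.973, 0.233, -0.0], [0.233, -0.973, 0.0], [-0.0, -0.0, -1.0]]
force: [-2.5, -0.5, 1.0]
width: 0.007
```

Call:
{"op": "drive_tool", "data": {
  "linear": [
    [0.0005,0,0],
    [0.001,0,0]
  ],
  "spin": [0,0],
  "jaw": [-1,-1]
}}

```text
time_s: 11.85
position: [0.5431, -0.1099, 0.0625]
tool_rot: [[0.973, 0.233, -0.002], [0.233, -0.973, -0.0], [-0.002, -0.0, -1.0]]
force: [-6.3, -2.6, 3.3]
width: 0.007
```

Call:
{"op": "drive_tool", "data": {
  "linear": [
    [0.0005,0,0],
    [0.001,0,0]
  ],
  "spin": [0,0],
  "jaw": [-1,-1]
}}

```text
time_s: 12.02
position: [0.5433, -0.1098, 0.0625]
tool_rot: [[0.972, 0.233, -0.004], [0.233, -0.972, -0.0], [-0.004, -0.001, -1.0]]
force: [-9.1, -3.3, 6.1]
width: 0.005
```

```bash
python3 -c "
from h import *
where(P)"
```

```text
t 12.0167 bed mm 22.9 29.0 z 0.0625 xang -0.1 Fbed -9.7 -1.0 6.1 w 0.005
```

The pin has stopped at 10 N with the TCP at x = 22.9, so it is at the end of the leg. I'll back off horizontally, lift, and draw clear to check.

Call:
{"op": "drive_tool", "data": {
  "linear": [
    [-0.004,0,0],
    [-0.012,0,0],
    [-0.024,0,0],
    [-0.035,0,0],
    [-0.045,0,-0.01],
    [-0.05,0,-0.03],
    [-0.055,0,-0.06],
    [-0.06,0.01,-0.09],
    [-0.07,0.03,-0.12],
    [-0.08,0.05,-0.14],
    [-0.08,0.08,-0.15],
    [-0.08,0.11,-0.15]
  ],
  "spin": [0,0,0,0,0,0,0,0,0,0,0,0],
  "jaw": [-1,-1,-1,-1,-1,-1,-1,-1,-1,-1,-1,-1]
}}

```text
time_s: 13.02
position: [0.4931, -0.2368, 0.2159]
tool_rot: [[0.972, 0.233, 0.005], [0.233, -0.973, -0.002], [0.004, 0.003, -1.0]]
force: [1.6, -0.0, 0.5]
width: 0.006
```

Call:
{"op": "drive_tool", "data": {
  "linear": [
    [0,0.03,0],
    [0,0.06,0],
    [0,0.09,0],
    [0,0.12,0],
    [0,0.14,0],
    [0,0.15,0],
    [0,0.15,0],
    [0,0.15,0]
  ],
  "spin": [0,0,0,0,0,0,0,0],
  "jaw": [-1,-1,-1,-1,-1,-1,-1,-1]
}}

```text
time_s: 13.68
position: [0.5269, -0.3805, 0.2122]
tool_rot: [[0.973, 0.232, -0.001], [0.232, -0.973, 0.001], [-0.001, -0.001, -1.0]]
force: [0.5, -0.1, 0.9]
width: 0.006
```

```bash
python3 -c "
from h import *
where(P)
import cv2
for n,x0,y0 in(('top',220,150),('scene',170,90)):
  f=robot.camera(n)[:,:,::-1]; cv2.imwrite(f'pics/{n}7f.png',f); im=f[y0:y0+100,x0:x0+150]; cv2.imwrite(f'pics/{n}7.png',cv2.resize(im,None,fx=5,fy=5,interpolation=cv2.INTER_CUBIC))
for n,o in(('top',(219.6,149.6)),('scene',(169.6,89.6))):
  print(n,((proj(n,w(P,[[.045,.03,.084],[.04,.03,.084],[.045,.025,.084]]))-o)*5).round(0).tolist())"
```

```text
t 13.6833 bed mm -56.5 -230.4 z 0.2122 xang -0.1 Fbed 0.5 -0.2 0.9 w 0.006
top [[347.0, 213.0], [349.0, 220.0], [355.0, 211.0]]
scene [[310.0, 365.0], [316.0, 361.0], [305.0, 361.0]]
```

View pics/scene7.png

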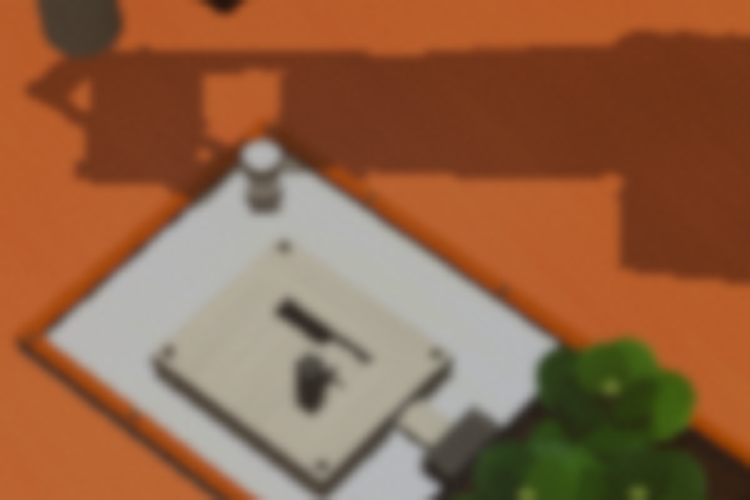

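View pics/top7.png

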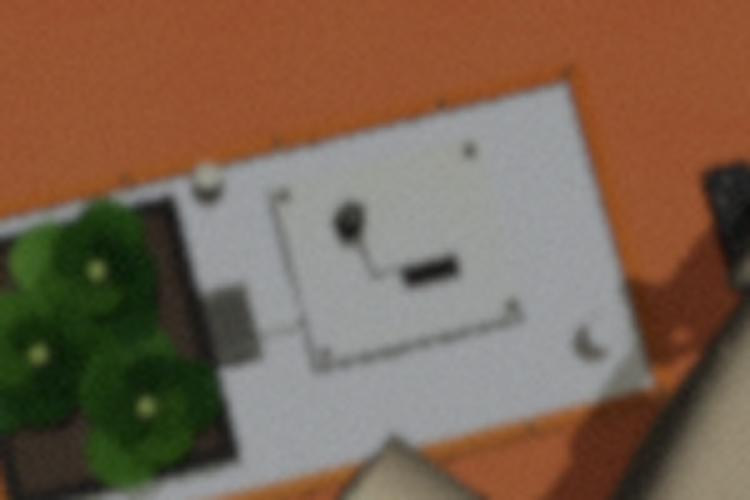

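View pics/scene7f.png

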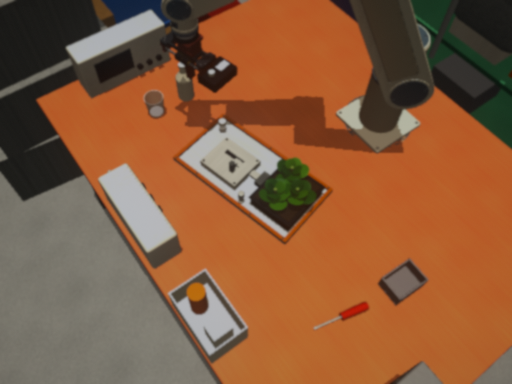

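The pin top is at (312,362) in the scene crop, against a predicted slot end of (310,365). In the top view it is at (350,214), against (347,213). The bolt bridges housing and keeper, the bystanders stand where they were, and the gripper hangs free at z = 0.21. Handing in.

```bash
python3 -c "
from bench import robot
print(robot.sign_off())"
```

```text
the job is handed in; nothing more can be done
None
```

I pushed the pin with shut fingers along the long leg to the corner, then from its other side to the end of the short leg, and handed the job in at about 13.8 s. The sign-off gave no verdict.

- **Forces:** moving the pin took about 1–3 N at each reading. The push reached about 11 N at the corner stop and 10 N (plus about 6 N vertical) at the end stop, well under 35 N. These are readings at the end of each move, so I did not see peaks in between.
- **Pin and bolt:** after I drew clear, both cameras showed the pin within about 1–2 mm of the slot end, and the bolt bridging housing and keeper. I saw no sign of lift in the pictures but did not measure it.
- **Clear of everything:** the bystanders looked unmoved in the pictures. The arm hung free at z = 0.21 m with no contact force.
- **What disagreed:** the bed rim corners in the top view were up to 5 px off, probably because I misread the orange rim against the orange table. I located the bed from the housing and the scene view instead. The TCP stopped 1–2 mm short of where I expected at both stops, which is within the calibration error.

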